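Post a thin-section case through the returns slot

TASK

Take the blue thin-section case out of the stand and post it, end first, through the slot in the plate on top of the green returns box: feel for the slot, push the case gently down past the sprung flap while you hold it, then let it drop, so that it lies inside the box and the flap closes behind it. There is glass in the case, so never press it or the hand hard on the box, and leave the grey case and the things round about where they are.

Things in the scene. Friction and masses are not known exactly. Their poses are not given: they have to be found in the camera images.
- blue_case_center (a point): Centre of the blue case to be posted: flat steel box 10 mm thick (its x), 60 wide (y), 84 tall (z), about 0.2 kg, loose, standing on its short end in either groove of the stand, 22 mm sunk, 62 mm free. Grasp it across the 10 mm, within 22 mm of its top end, so that it can go deep in the slot before the fingers meet the plate. Bottom end 42 mm below this point
- grey_case_center (a point): Centre of the grey case, the same make and size, in the other groove; it stays there
- case_stand: Fixed wooden stand 46 (x) x 172 (y) x 30 mm (z), origin at the centre of its underside. Two grooves 13 mm wide and 65 mm long lie end to end along its y, centred at y = +42 and -42 mm, groove floor 8 mm over the origin
- returns_box: Fixed green steel box 180 (x) x 136 (y) x 152 mm (z), hollow, origin at the centre of its underside, x from its front (door, lock, card holder) to its back. On top, on a rubber seal, a bright steel slot plate 152 x 122 x 6 mm, upper face 160 mm over the origin; pressed, it gives about 1 mm for 6 to 9 N, 3 mm at most. Felt floor inside, 18 mm over the origin at the middle
- box_mouth (a point): Point of the box midway in x and y, level with the slot plate's upper face. Slot: 13 mm (box x) by 64 mm (box y), square-edged, in the plate's centre; the case's thickness goes along x. The plate is screwed down, sideways rigid, but up to 12 mm forward or back of the middle: the slot's centre is at y = 0, x from -12 to +12 mm of this point, not measured; find it by sight or feel
- flap (a joint): Angle of the sprung flap, 10 mm under the plate's upper face: 0 shut, up to 1.5 rad pushed down; springs shut by itself. It takes about 4 to 7 N to start, less when deeper. Rails guide the case 42 mm down. With its bottom 50 mm or more under the plate's upper face, the flap only rubs on its side and the case drops by its weight when let go (if it sticks, push its top end down)
- jar: Glass sample jar with black lid, 42 mm across, 62 mm tall, origin at the centre of its underside; bystander
- red_jar: Glass sample jar with red lid, 48 mm across, 70 mm tall, origin at the centre of its underside; bystander
- folding_lens: Folding hand lens in a black case, 32 x 56 x 13 mm, origin at the centre of its underside; bystander
- tin: Round grey sample tin, 58 mm across, 38 mm tall, origin at the centre of its underside; bystander
Things that resemble listed ones, but are neither listed nor needed, are in the scene too. What is meant by the part that bears blue_case_center is not orange or turquoise, and is the larger of those in its own colour.

How it is judged:
On the way, in this order (a step that is already met when the one before it is completed fails the run):
1. the blue case is lifted clear of the stand (height (world z) of blue_case_center above 0.085 m), for 0.1 s.
2. the blue case, held in the fingers, stands in the slot and has pushed the flap open (value of joint flap above 0.7 rad and contact force between the fingers and blue_case above 0.5 N and z of blue_case_center in the frame of returns_box below 0.185 m and y of blue_case_center in the frame of returns_box between -0.01 and 0.01 m), for 0.1 s.
At the end, for the whole second after the job is handed in: the blue case lies inside the returns box (its centre within the walls and less than 85 mm over the box's underside), the flap is shut again (within 0.12 rad), and the grey case is still in its groove (moved less than 20 mm) (z of blue_case_center in the frame of returns_box between 0 and 0.085 m and x of blue_case_center in the frame of returns_box between -0.086 and 0.086 m and y of blue_case_center in the frame of returns_box between -0.064 and 0.064 m and value of joint flap below 0.12 rad and distance of grey_case_center from where it was at the start of the episode below 0.02 m); the robot touches nothing.
It fails at once if the case is pressed on the box or its slot plate with more than 30 N (contact force between blue_case and returns_box above 30 N and z of blue_case_center in the frame of returns_box above 0.11 m).
It fails at once if the robot presses on the box with more than 30 N (contact force between any of the fingers, the arm and returns_box above 30 N).
It fails at once if the grey case is pulled out of its groove or pushed over (distance of grey_case_center from where it was at the start of the episode above 0.02 m).
It fails at once if a jar, the hand lens or the tin is shifted by more than 20 mm (distance of any of jar, red_jar, folding_lens, tin from where it was at the start of the episode above 0.02 m).
It also fails if it takes over 61 s, if anything falls off the work surface, if the arm or the gripper's body presses on something with over 40 N, if the wrist force passes 120 N, or if a joint passes its speed limit or range.

ROBOT

A 7-joint arm with a two-finger parallel gripper is mounted at the origin on a cart in front of the work surface, level with it; the furniture and walls round the work are solid. World frame = base frame: x ahead of the robot, y to its left, z up, the work surface at z = 0. Lengths are in m, angles in rad, forces in N, time in s.
With the tool pointing down it reaches from about 0.4 to 0.85 m from the base axis. Payload 10.4 kg.
Tool frame: the origin (TCP) lies on the centre line of the jaws, within the pads' length; the fingertips stand 11 mm ahead of it and the grasp point (between the pads) lies 8 mm behind it; z points along the fingers, y is the line along which they close (so a half turn about z gives the same grasp; the last joint's range is limited). The gripper opens to 87 mm and grips with 3 to 60 N. Pads are 19 mm wide; open, the fingers measure 117 mm over their backs; the gripper's body (75 mm by 190 mm) begins 51 mm behind the grasp point.
Start: joints at [1.18, 0.332, -0.065, 1.46, 0.022, 1.35, -0.088], TCP at [0.225, -0.583, 0.234] pointing down, gripper open.
Joint ranges: [-2.6, 2.6], [-0.5, 2.12], [-1.47, 1.34], [0.16, 2.42], [-1.27, 4.41], [0.06, 2.06], [-2.6, 2.6]. Speed limits (rad/s): [2.22, 2.22, 2.79, 2.79, 3.14, 3.14, 3.14].

INTERFACE

Orientations are given as a unit quaternion [x, y, z, w].
In Python, from bench import r gives the robot as it stands.
- The arm moves only by the shell command python3 -m pendant 'ROWS' [OPENING] [FORCE]. ROWS is JSON, a list of rows, each a list of 4 numbers: the shift along the tool's x, y, z in m, then the turn about the tool's z in rad. A call has 1 to 8 rows; each row shifts and turns the commanded pose from where the row before left it, along the tool's axes as they then stand; what a row does not reach is not made up. A row lasts 1/12 s, in which the tool goes at most 41.7 mm and 7.16 degrees, less where a joint would pass 70% of its speed; a pose out of reach is approached as far as the arm can. A call with a gripper value outside its range is refused whole. OPENING is the opening, from 0 (shut) to 1 (fully open), set as the call begins (- or left out, the last holds). The fingers move at their own pace and stop on an object; FORCE is the grip in N (left out, the last holds). Time passes only in rows, so rows that do not move let the fingers close. It gives the time, the measured TCP pose, the force, the opening and the grip force at its end, in the units of the state.
- r.read_state(): the state, without advancing time (a new reading comes with each control period).
- r.camera(name): name is "scene" or "top"; returns a dict with "img" (384x512x3 uint8, red, green, blue), "camera_matrix" (3x3 intrinsics, pixels), "xyz" and "attitude" of the camera in the world. Camera axes: x right, y down, z forward; pixel columns grow to the right and rows downward; lengths in m; the calibration is good to about 2 mm. A picture is of the moment at which its call begins. There is no depth.
- r.close_job(): hands the job in; it is judged then, once.
Trained networks look in the newest picture that a camera, given by its name, has taken for a name from the list of things; names that differ only in an ending like _2 or _b are one class to them, and where a whole thing is asked for, a point or a joint stands for the part that bears it (a point fixed in the world has none). Each returns a list of dicts, best first, with "score" (0 to 1); they miss things now and then, are a little off and sometimes report something else, mostly with a low value. They report only what shows in the picture. A call takes as long as a camera call. They do not tell look-alikes from the thing itself.
- r.outline_of(thing, camera): "mask" (384x512 bool, what is visible of it) and "bbox" ([centre column, centre row, width, height] in pixels, round what is visible of it).
The state is a dict: "time": time; "joint_positions": joint angles; "joint_vel": joint speeds; "joint_torque": joint torques, N m; "ee_pos": TCP position; "eef_rot": TCP orientation; "ft_force": force on the tool from outside, world axes, zero at the start; "torque": the same for the moment, N m; "width": finger opening in m; "grip_force": force on a finger pad.
Only numpy, scipy, OpenCV 4.12 (cv2) and the standard library are available. Lean on these libraries where they do the work, as an engineer would, in place of code of your own. Each camera call takes 0.05 s, during which the arm holds its last target. There are 200 camera calls.

## Working session

There is one attempt and no reset: what is moved stays moved. The work goes in short steps, Python scripts to look and compute and a shell command to move; the robot and the scene stay as the last step left them, time stands still between calls to the robot, and variables do not carry over. Pictures are saved under pics/ and viewed, at most 10 in all, crops included, and the job is handed in when it is done.

```bash
mkdir -p pics; ls
python3 - <<'E'
from bench import r
import cv2,numpy as np
s=r.read_state(); print({k:np.round(s[k],3).tolist() for k in s})
for c in("scene","top"):
    d=r.camera(c); cv2.imwrite(f"pics/{c}0.png",d["img"][:,:,::-1]); print(c,d["camera_matrix"],d["xyz"],d["attitude"])
    for t in["blue_case_center","grey_case_center","case_stand","returns_box","flap","jar","red_jar","folding_lens","tin"]:
        print(t,[(round(o["score"],2),np.round(o["bbox"]).tolist()) for o in r.outline_of(t,c)][:4])
E
```

```text
pics
{'time': 0.0, 'joint_positions': [1.18, 0.333, -0.065, 1.461, 0.022, 1.35, -0.088], 'joint_vel': [0.0, -0.001, 0.001, -0.001, -0.001, -0.0, -0.001], 'joint_torque': [-0.001, -62.327, 0.024, -38.99, -0.061, 0.04, 0.0], 'ee_pos': [0.225, -0.583, 0.233], 'eef_rot': [0.983, 0.183, -0.0, -0.001], 'ft_force': [0.396, -0.864, 0.441], 'torque': [0.033, 0.027, -0.03], 'grip_force': 0.0, 'width': 0.087}
scene [[473.94040193   0.         250.30720828]
 [  0.         473.94040193 186.74769108]
 [  0.           0.           1.        ]] [ 1.40740528 -0.21406648  1.11003912] [ 0.7291298   0.57867652 -0.2319458  -0.28231961]
blue_case_center [(0.96, [172.0, 209.0, 24.0, 21.0]), (0.62, [297.0, 174.0, 22.0, 14.0]), (0.61, [172.0, 235.0, 15.0, 34.0]), (0.46, [282.0, 164.0, 16.0, 19.0])]
grey_case_center [(0.89, [326.0, 176.0, 22.0, 12.0]), (0.67, [331.0, 225.0, 24.0, 24.0])]
case_stand []
returns_box [(0.71, [219.0, 196.0, 66.0, 85.0]), (0.2, [331.0, 224.0, 24.0, 23.0])]
flap [(0.7, [303.0, 234.0, 15.0, 14.0]), (0.18, [311.0, 188.0, 59.0, 13.0])]
jar [(0.48, [141.0, 203.0, 10.0, 23.0])]
red_jar []
folding_lens [(0.49, [303.0, 234.0, 13.0, 10.0])]
tin [(0.67, [333.0, 225.0, 23.0, 26.0])]
top [[416.11231761   0.         253.87483174]
 [  0.         416.11231761 196.85006673]
 [  0.           0.           1.        ]] [ 0.37884012 -0.01810242  1.1460158 ] [-0.70234531  0.70813834 -0.05274669  0.04968851]
blue_case_center [(0.76, [338.0, 224.0, 27.0, 16.0])]
grey_case_center [(0.58, [158.0, 228.0, 32.0, 9.0])]
case_stand [(0.94, [178.0, 231.0, 73.0, 31.0])]
returns_box [(0.81, [289.0, 214.0, 62.0, 82.0])]
flap [(0.62, [291.0, 216.0, 26.0, 7.0])]
jar [(0.84, [374.0, 246.0, 16.0, 19.0])]
red_jar [(0.71, [289.0, 216.0, 67.0, 82.0]), (0.64, [301.0, 143.0, 21.0, 18.0]), (0.36, [177.0, 232.0, 73.0, 34.0])]
folding_lens [(0.76, [210.0, 167.0, 11.0, 21.0])]
tin [(0.86, [171.0, 167.0, 22.0, 24.0])]
```

Run:
```python
import cv2
a=cv2.imread("pics/top0.png")[100:300,110:430]; cv2.imwrite("pics/topc.png",cv2.resize(a,(800,500),interpolation=cv2.INTER_CUBIC))
a=cv2.imread("pics/scene0.png")[120:290,120:380]; cv2.imwrite("pics/scenec.png",cv2.resize(a,(780,510),interpolation=cv2.INTER_CUBIC))
```

```text
(no output)
```

View pics/topc.png

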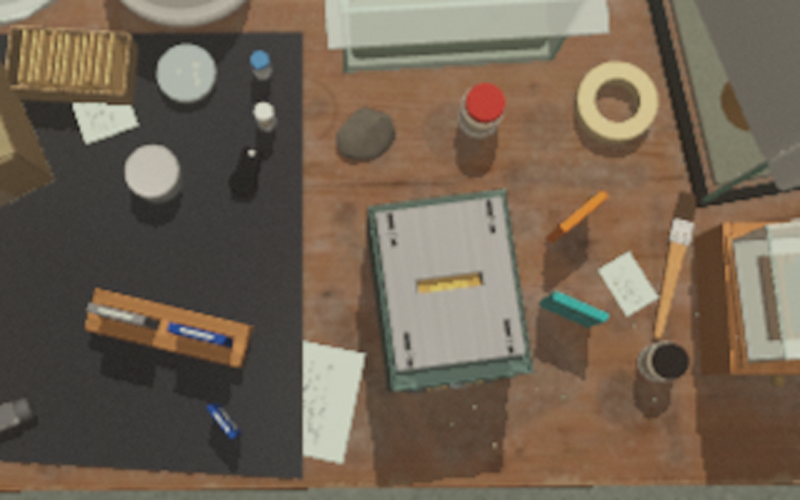

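View pics/scenec.png

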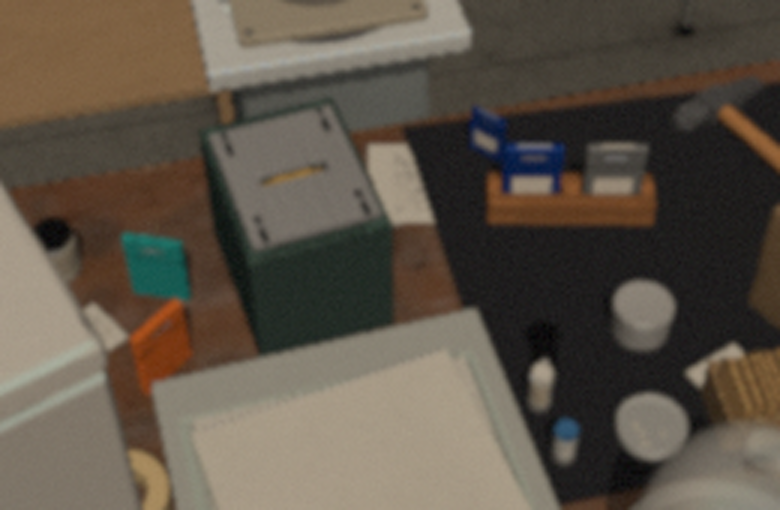

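The top view shows the stand at lower left with grey case on the left and blue on the right (full-image px about (190,233)). The box plate is centred near (290,213), with its slot running across it at about (290,213). The scene view confirms that the large blue case stands in the stand next to grey, with a small blue look-alike behind it.

```bash
cat > h.py <<'E'
import numpy as np,cv2
from scipy.spatial.transform import Rotation as R
from bench import r
def ray(d,uv,z):
    K=d["camera_matrix"];p=np.array(d["xyz"]);M=R.from_quat(d["attitude"]).as_matrix()
    v=M@np.linalg.solve(K,[uv[0],uv[1],1.]); return (p+v*(z-p[2])/v[2])[:2]
def proj(d,P):
    K=d["camera_matrix"];M=R.from_quat(d["attitude"]).as_matrix()
    q=(np.atleast_2d(P)-d["xyz"])@M@K.T; return q[:,:2]/q[:,2:]
E
python3 - <<'E'
from h import *
d=r.camera("top");im=d["img"];hsv=cv2.cvtColor(im,cv2.COLOR_RGB2HSV)
def roi(m,x0,x1,y0,y1):
    o=np.zeros(m.shape,np.uint8);o[y0:y1,x0:x1]=m[y0:y1,x0:x1];return o
def rep(n,m,z):
    c=max(cv2.findContours(m,0,1)[0],key=cv2.contourArea);b=cv2.boxPoints(cv2.minAreaRect(c))
    w=np.array([ray(d,p,z) for p in b]);print(n,m.sum()//max(1,m.max()),"px",b.mean(0).round(1),"c",w.mean(0).round(4),"sides",np.linalg.norm(w[1]-w[0]).round(4),np.linalg.norm(w[2]-w[1]).round(4),"ang",np.degrees(np.arctan2(*(w[1]-w[0])[::-1])).round(1));print(w.round(3).tolist())
H,S,V=[hsv[...,i].astype(int) for i in range(3)]
print("plate hsv",hsv[200,285],"slot",hsv[213,285:295].tolist(),"blue",hsv[233,190],"stand",hsv[232,174],hsv[241,180])
rep("plate",roi(((S<45)&(V>110)),258,320,177,255),.16)
rep("slot",roi((S>90)|(V<100),272,306,204,222),.16)
rep("stand",roi((S>90)&(H<25)&(V>60)|((H>100)&(H<130)&(S>120))|(0*H>1),142,212,214,248),.03)
rep("blue",roi((H>100)&(H<130)&(S>120),172,208,222,244),.092)
for t,z in(("jar",.06),("red_jar",.07),("folding_lens",.013),("tin",.038)):
    for o in r.outline_of(t,"top")[:2]: print(t,round(o["score"],2),ray(d,o["bbox"][:2],z).round(3))
a=im[175:260,255:325];b=im[212:254,140:215]
A=cv2.resize(a,None,fx=6,fy=6,interpolation=2);B=cv2.resize(b,None,fx=5,fy=5,interpolation=2)
C=np.zeros((600,800,3),np.uint8);C[:510,:420]=A;C[:210,425:800]=B;cv2.imwrite("pics/comb.png",C[:,:,::-1])
E
```

```text
plate hsv [ 19  21 174] slot [[24, 135, 179], [23, 136, 188], [23, 137, 188], [23, 138, 188], [22, 138, 188], [22, 141, 184], [23, 139, 195], [23, 134, 204], [23, 135, 204], [23, 137, 201]] blue [ 36  13 190] stand [ 15 144 188] [10 78 59]
plate 3240 px [289.7 212.5] c [ 0.4854 -0.1081] sides 0.1285 0.1615 ang -83.6
[[0.558, -0.037], [0.573, -0.164], [0.412, -0.178], [0.398, -0.053]]
slot 121 px [289.5 212.8] c [ 0.4838 -0.1076] sides 0.0608 0.0112 ang -82.8
[[0.486, -0.077], [0.493, -0.137], [0.482, -0.138], [0.474, -0.078]]
stand 972 px [176.8 230.8] c [0.4517 0.1836] sides 0.0487 0.1769 ang -12.1
[[0.449, 0.274], [0.497, 0.264], [0.454, 0.093], [0.407, 0.104]]
blue 34 px [197.2 235.3] c [0.4358 0.1206] sides 0.0073 0.0148 ang -13.4
[[0.434, 0.129], [0.441, 0.127], [0.437, 0.113], [0.43, 0.114]]
jar 0.8 [ 0.407 -0.335]
red_jar 0.75 [ 0.68  -0.148]
folding_lens 0.72 [0.627 0.098]
tin 0.83 [0.619 0.205]
```

View pics/comb.png

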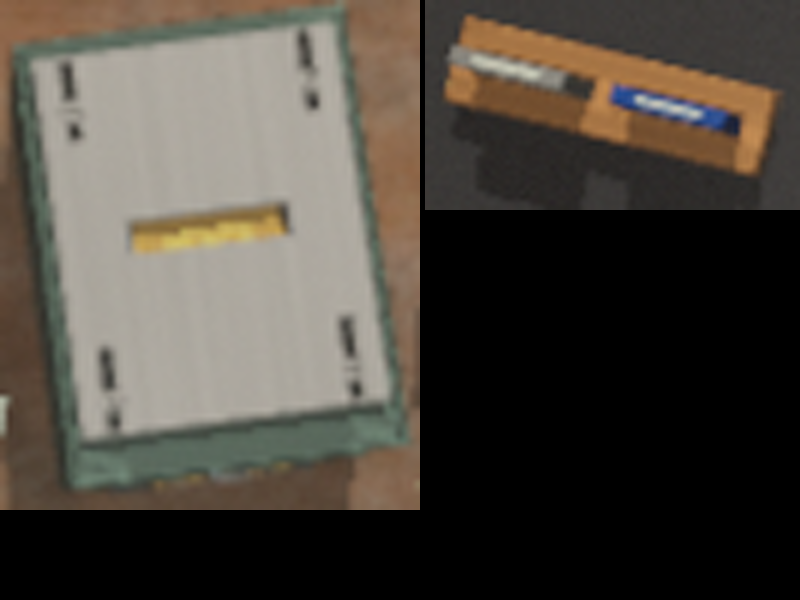

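The composite shows the slot centred at about px (289.6,212.6), with its long side about 7° off the image row. The blue case top spans px about (262..286 → crop 612..740), i.e. centred near (194,232). I'll refine this by fitting projected models.

```bash
cat >> h.py <<'E'
from scipy.optimize import minimize
def cuboid(x,y,a,sx,sy,z0,z1):
    c,s=np.cos(a),np.sin(a);return np.array([[x+c*i*sx/2-s*j*sy/2,y+s*i*sx/2+c*j*sy/2,z] for i in(-1,1) for j in(-1,1) for z in(z0,z1)])
def fit(d,m,box,p0,dims):
    x0,x1,y0,y1=box;F=8;mm=cv2.resize(m[y0:y1,x0:x1].astype(np.float32),None,fx=F,fy=F,interpolation=cv2.INTER_NEAREST)
    def cost(p):
        q=(proj(d,cuboid(*(p*[1,1,10]),*dims))-[x0,y0]+.5)*F
        o=np.zeros(mm.shape,np.float32);cv2.fillConvexPoly(o,cv2.convexHull(np.round(q*16).astype(np.int32)),1.,shift=4)
        return 1-np.minimum(o,mm).sum()/np.maximum(o,mm).sum()
    p0=np.array(p0)/[1,1,10];best=minimize(cost,p0,method="Nelder-Mead",options=dict(initial_simplex=[p0,p0+[.006,0,0],p0+[0,.006,0],p0+[0,0,.01]],xatol=1e-5,fatol=1e-5))
    return best.x*[1,1,10],best.fun
def fillm(m):
    c=max(cv2.findContours(m.astype(np.uint8),0,1)[0],key=cv2.contourArea);return cv2.drawContours(np.zeros(m.shape,np.uint8),[c],0,1,-1)
def roi(m,x0,x1,y0,y1):
    o=np.zeros(m.shape,np.uint8);o[y0:y1,x0:x1]=m[y0:y1,x0:x1];return o
E
python3 - <<'E'
from h import *
d=r.camera("top");im=d["img"];hsv=cv2.cvtColor(im,cv2.COLOR_RGB2HSV);H,S,V=[hsv[...,i].astype(int) for i in range(3)]
pl=fillm(roi((S<40)&(V>115),258,322,175,256));sl=fillm(roi((S>70)|(V<115),274,306,205,221))
print("plate",fit(d,pl,(255,325,172,260),[.485,-.108,.1],(.152,.122,.16,.16)))
print("slot",fit(d,sl,(255,325,172,260),[.484,-.1076,.12],(.013,.064,.16,.16)))
st=fillm(cv2.morphologyEx(roi((S>70)&(V>60)&(H<25)|((H>100)&(H<130)&(S>100)&(V>60)),142,214,212,250),3,np.ones((3,3),np.uint8)))
print("stand",fit(d,st,(135,220,205,260),[.4517,.1836,-.21],(.046,.172,0,.03)))
bl=fillm(roi((H>95)&(H<135)&(S>80)|((S<60)&(V>120)),178,212,226,242))
print("blue",fit(d,bl,(175,220,220,250),[.443,.143,-.21],(.01,.06,.03,.092)))
ov=cv2.resize(im[170:260,138:326],None,fx=4,fy=4,interpolation=2)
mm=[cv2.resize(k[170:260,138:326],None,fx=4,fy=4,interpolation=0) for k in(pl,sl,st,bl)]
for k in mm: cv2.drawContours(ov,cv2.findContours(k,1,1)[0],-1,(255,0,0),1)
cv2.imwrite("pics/ov.png",ov[:,:,::-1])
E
```

```text
plate (array([ 0.48474305, -0.10728922,  0.118406  ]), np.float64(0.03382587432861328))
slot (array([ 0.48423986, -0.10732322,  0.12380772]), np.float64(0.12505143880844116))
stand (array([ 0.45230039,  0.18461623, -0.24407507]), np.float64(0.14490950107574463))
blue (array([ 0.44239296,  0.14464394, -0.25616579]), np.float64(0.29137933254241943))
```

View pics/ov.png

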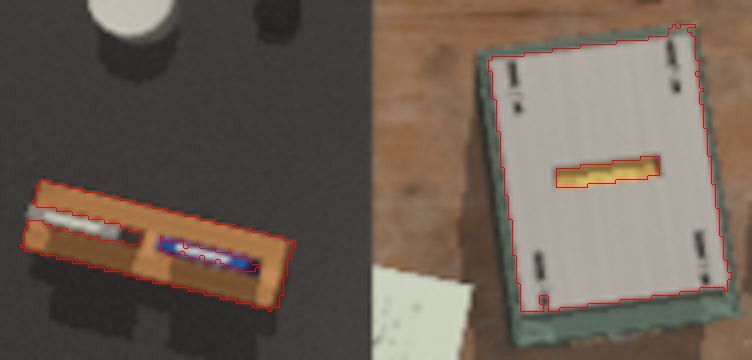

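Measured positions, each consistent with the model sizes:

| Item | x | y | yaw (rad) | top z |
|---|---|---|---|---|
| Blue case | 0.442 | 0.144 | -0.245 | 0.092 |
| Slot | 0.484 | -0.107 | +0.12 | 0.160 |

I'm moving now.

```bash
python3 -m pendant '[[0.01,-0.012,0,0],[0.0193,-0.025,0,0],[0.0193,-0.025,0,0],[0.0193,-0.025,0,0],[0.0193,-0.025,0,0],[0.0193,-0.025,0,0],[0.0193,-0.025,0,0],[0.0193,-0.025,0,0]]' 0.5 10; python3 -m pendant '[[0.0193,-0.025,0,0],[0.0193,-0.025,0,0],[0.0193,-0.025,0,0],[0.0193,-0.025,0,0],[0.0193,-0.025,0,0],[0.0193,-0.025,0,0],[0.0193,-0.025,0,0],[0.0193,-0.025,0,0]]'; python3 -m pendant '[[0.0193,-0.025,0,0],[0.0193,-0.025,0,0],[0.0193,-0.025,0,0],[0.0193,-0.025,0,0],[0.0193,-0.025,0,0],[0.0193,-0.025,0,0],[0.0193,-0.025,0,0],[0.0193,-0.025,0,0]]'; python3 -m pendant '[[0,0,0,-0.12],[0,0,0,-0.12],[0,0,0,-0.12],[0,0,0,-0.12],[0,0,0,-0.12],[0,0,0,-0.12],[0,0,0,-0.12],[0,0,0,-0.118]]'
```

```text
time: 1.97
ee_pos: [0.2931, -0.3551, 0.2337]
eef_rot: [0.983, 0.183, 0.0, 0.0]
ft_force: [0.3, -0.2, 0.1]
width: 0.0458
grip_force: 0.0
time: 2.63
ee_pos: [0.3652, -0.1129, 0.2338]
eef_rot: [0.983, 0.183, 0.0, 0.0]
ft_force: [0.4, 0.9, 0.1]
width: 0.0436
grip_force: 0.0
time: 3.3
ee_pos: [0.4375, 0.1293, 0.234]
eef_rot: [0.983, 0.183, 0.001, 0.0]
ft_force: [0.4, -0.4, -0.1]
width: 0.0435
grip_force: 0.0
time: 3.97
ee_pos: [0.4373, 0.1277, 0.2336]
eef_rot: [0.786, 0.618, 0.0, 0.0]
ft_force: [-0.6, 0.0, -0.7]
width: 0.0435
grip_force: 0.0
```

```bash
python3 -m pendant '[[0.0087,0.0004,0.015,0.007],[0.0086,0.0004,0.03,0],[0,0,0.03,0],[0,0,0.025,0],[0,0,0.014,0],[0,0,0,0],[0,0,0,0]]'
python3 - <<'E'
from h import *
d=r.camera("scene");cv2.imwrite("pics/s1.png",cv2.resize(d["img"][110:230,250:370],None,fx=5,fy=5,interpolation=2)[:,:,::-1])
print(proj(d,[[.4422,.1443,.092]]))
E
```

```text
time: 4.55
ee_pos: [0.442, 0.1444, 0.1196]
eef_rot: [0.79, 0.613, -0.0, -0.0]
ft_force: [0.8, 0.4, -0.4]
width: 0.0434
grip_force: 0.0
[[298.42069957 168.00857684]]
```

View pics/s1.png

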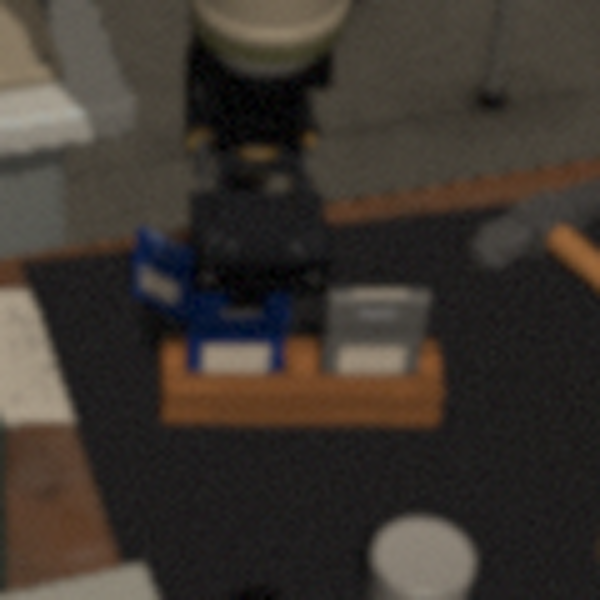

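Run:
```python
from h import *
d=r.camera("scene")
for z in(.092,.11,.15,.18,.25,.3): print(z,((proj(d,[[.4422,.1443,z]])[0]-[250,110]+.5)*5).round(0))
print(((proj(d,cuboid(.442,.1444,-.245,.117,.019,.109,.18))-[250,110]+.5)*5).round(0).tolist())
a=d["img"][130:180,275:325].astype(float);a=np.clip(a*2.2,0,255).astype(np.uint8)
cv2.imwrite("pics/s2.png",cv2.resize(a,None,fx=11,fy=11,interpolation=2)[:,:,::-1])
```

```text
0.092 [245. 293.]
0.11 [246. 271.]
0.15 [251. 223.]
0.18 [254. 185.]
0.25 [262.  92.]
0.3 [269.  21.]
[[226.0, 206.0], [233.0, 118.0], [257.0, 206.0], [265.0, 119.0], [235.0, 342.0], [243.0, 255.0], [268.0, 342.0], [276.0, 255.0]]
```

View pics/s2.png

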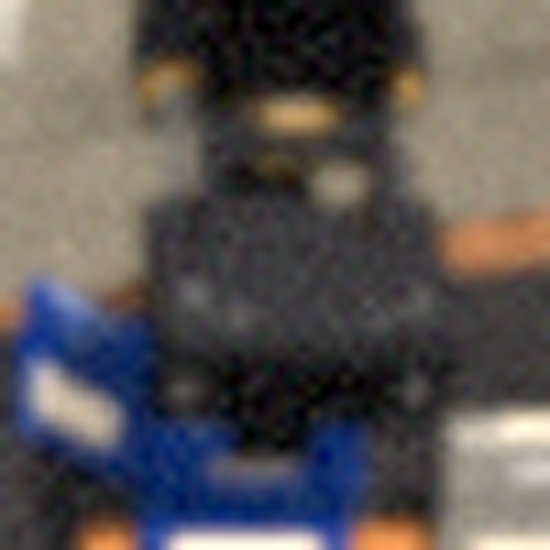

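The enlarged view shows the front fingertip at crop x≈268 over the blue case (edges 145–365, centre 255). The expected perspective offset is 12 px, so the gripper is centred. I'll descend and grip.

```bash
python3 -m pendant '[[0,0,0.012,0],[0,0,0.016,0],[0,0,0.011,0],[0,0,0.0046,0],[0,0,0,0],[0,0,0,0]]'; python3 -m pendant '[[0,0,0,0],[0,0,0,0],[0,0,0,0],[0,0,0,0],[0,0,0,0],[0,0,0,0]]' 0 25
```

```text
time: 5.15
ee_pos: [0.4423, 0.1445, 0.0761]
eef_rot: [0.79, 0.613, 0.0, -0.0]
ft_force: [-0.1, 0.7, -0.9]
width: 0.0435
grip_force: 0.0
time: 5.65
ee_pos: [0.4424, 0.1443, 0.0761]
eef_rot: [0.79, 0.613, 0.0, 0.0]
ft_force: [0.6, 0.5, -0.5]
width: 0.0112
grip_force: 0.0
```

```bash
python3 -m pendant '[[0,0,0,0],[0,0,0,0],[0,0,0,0]]'; python3 -m pendant '[[0,0,-0.008,0],[0,0,-0.016,0],[0,0,-0.025,0],[0,0,-0.03,0],[0,0,-0.03,0],[0,0,-0.03,0],[0,0,-0.02,0],[0,0,0,0]]'
```

```text
time: 5.9
ee_pos: [0.4423, 0.1443, 0.076]
eef_rot: [0.79, 0.613, -0.0, 0.0]
ft_force: [-0.0, -0.6, 2.4]
width: 0.0099
grip_force: 25.0
time: 6.57
ee_pos: [0.4437, 0.1453, 0.2392]
eef_rot: [0.79, 0.613, 0.002, 0.002]
ft_force: [0.9, 0.2, -2.2]
width: 0.0099
grip_force: 25.0
```

```bash
python3 -m pendant '[[-0.005,0.002,-0.02,0],[-0.015,0.0064,0,0],[-0.025,0.0107,0,0],[-0.03,0.0128,0,0],[-0.03,0.0128,0,0],[-0.03,0.0128,0,0],[-0.03,0.0128,0,0],[-0.03,0.0128,0,0]]';python3 -m pendant '[[-0.025,0.0107,0,0],[-0.0152,0.0066,0,0],[0,0,0,-0.06],[0,0,0,-0.12],[0,0,0,-0.12],[0,0,0,-0.066],[0,0,0,0],[0,0,0,0]]'
python3 - <<'E'
from h import *
s=r.read_state();m=R.from_quat(s["eef_rot"]).as_matrix();print(s["ee_pos"],m.round(4),np.arctan2(m[1,0],m[0,0]))
d=r.camera("scene");a=np.clip(d["img"][120:240,160:280]*1.5,0,255).astype(np.uint8)
cv2.imwrite("pics/s3.png",cv2.resize(a,None,fx=5,fy=5,interpolation=2)[:,:,::-1])
E
```

```text
time: 7.23
ee_pos: [0.4735, -0.0667, 0.2542]
eef_rot: [0.79, 0.613, -0.0, -0.0]
ft_force: [0.2, 0.5, -1.8]
width: 0.0101
grip_force: 25.0
time: 7.9
ee_pos: [0.4807, -0.1079, 0.2546]
eef_rot: [0.666, 0.746, -0.0, -0.0]
ft_force: [-0.7, 0.9, -2.1]
width: 0.0097
grip_force: 25.0
[ 0.48066427 -0.10785041  0.25457274] [[-1.121e-01  9.937e-01 -6.000e-04]
 [ 9.937e-01  1.121e-01  4.000e-04]
 [ 5.000e-04 -6.000e-04 -1.000e+00]] 1.683142196929279
```

View pics/s3.png

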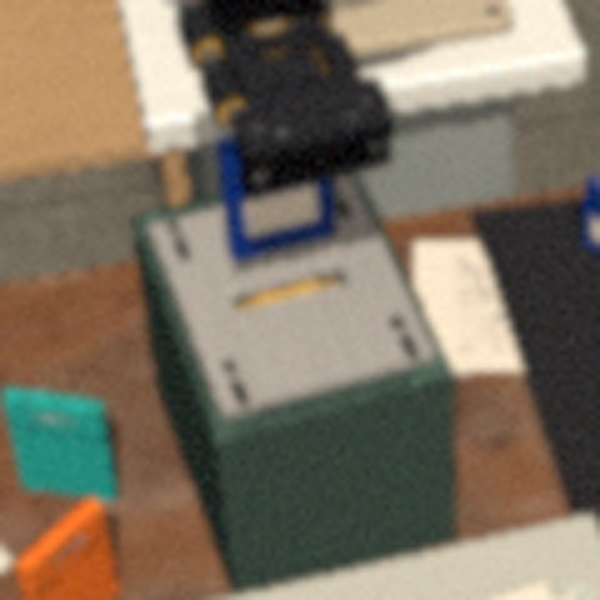

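The picture shows the case hanging upright over the plate, with its bottom corners at crop (238,258) and (333,238). The slot runs from (235,303) to (345,275). I'll check the lateral alignment in the same camera.

Run:
```python
from h import *
d=r.camera("scene");im=d["img"];hsv=cv2.cvtColor(im,cv2.COLOR_RGB2HSV);H,S,V=[hsv[...,i].astype(int) for i in range(3)]
m=roi(((S>85)&(H<35)|(V<75))&~((H>100)&(H<135)&(S>100)),205,232,172,184);m=fillm(m)
print("slot",m.sum(),fit(d,m,(190,250,150,200),[.484,-.1073,.12],(.013,.064,.16,.16)))
b=((H>105)&(H<130)&(S>110)).astype(np.uint8);b=roi(b,195,235,140,178);ys,xs=np.nonzero(b)
# lower part of case: bottom 25 mm
b=fillm(b)
# left/right edges per row, compared with the model at candidate centres
c=lambda u,v:np.array([160+(u+.5)/5-.5,120+(v+.5)/5-.5])
for z in(.184,.187,.190):
  for p in((238,258),(333,238),(285.5,248)): print(z,p,ray(d,c(*p),z).round(4))
for p in((235,303),(345,275),(290,289)): print("slot",p,ray(d,c(*p),.16).round(4))
for y in range(158,176):
  x=np.nonzero(b[y])[0]
  if len(x): print(y,x[0],x[-1],end="; ")
print()
tz=.2546;P=cuboid(.4807,-.1079,.112,.01,.06,tz-.068,tz+.016);print(P.round(3)[:,:].tolist());print(proj(d,P).round(1).tolist())
```

```text
slot 45 (array([ 0.49092115, -0.10788131,  0.10318628]), np.float64(0.43435531854629517))
0.184 (238, 258) [ 0.4827 -0.1355]
0.184 (333, 238) [ 0.4796 -0.0817]
0.184 (285.5, 248) [ 0.4811 -0.1087]
0.187 (238, 258) [ 0.4857 -0.1358]
0.187 (333, 238) [ 0.4826 -0.0821]
0.187 (285.5, 248) [ 0.4841 -0.109 ]
0.19 (238, 258) [ 0.4887 -0.136 ]
0.19 (333, 238) [ 0.4856 -0.0825]
0.19 (285.5, 248) [ 0.4871 -0.1094]
slot (235, 303) [ 0.4931 -0.1408]
slot (345, 275) [ 0.486  -0.0772]
slot (290, 289) [ 0.4896 -0.1092]
158 204 225; 159 204 225; 160 205 226; 161 206 226; 162 206 225; 163 206 225; 164 206 225; 165 206 225; 166 206 225; 167 206 222; 168 206 218; 169 207 214; 170 207 210; 
[[0.479, -0.138, 0.187], [0.479, -0.138, 0.271], [0.472, -0.079, 0.187], [0.472, -0.079, 0.271], [0.489, -0.137, 0.187], [0.489, -0.137, 0.271], [0.482, -0.078, 0.187], [0.482, -0.078, 0.271]]
[[205.9, 169.8], [203.4, 147.2], [226.7, 164.6], [225.2, 141.9], [206.9, 172.2], [204.4, 149.6], [227.8, 167.0], [226.3, 144.3]]
```

Run:
```python
from h import *
d=r.camera("scene");im=d["img"]
to=lambda p:((p-[160,120]+.5)*5-.5).round(0).tolist()
print("plate pred",to(proj(d,cuboid(.4847,-.1073,.12,.152,.122,.16,.16)[::2])))
print("slot pred",to(proj(d,cuboid(.4842,-.1073,.12,.013,.064,.16,.16)[::2])))
a=np.clip(im[150:210,185:255]*1.5,0,255).astype(np.uint8);a=cv2.resize(a,None,fx=10,fy=10,interpolation=2)
for q,c in((cuboid(.4847,-.1073,.12,.152,.122,.16,.16)[::2],(255,0,0)),(cuboid(.4842,-.1073,.12,.013,.064,.16,.16)[::2],(0,0,255)),(cuboid(.4807,-.1079,.112,.01,.06,.1866,.1866)[::2],(0,255,0))):
    p=((proj(d,q)-[185,150]+.5)*10-.5)[[0,1,3,2]];cv2.polylines(a,[p.round().astype(np.int32)],True,c,1)
cv2.imwrite("pics/s4.png",a[:,:,::-1])
```

```text
plate pred [[151.0, 220.0], [353.0, 169.0], [224.0, 407.0], [440.0, 348.0]]
slot pred [[233.0, 288.0], [342.0, 260.0], [240.0, 304.0], [350.0, 275.0]]
```

View pics/s4.png

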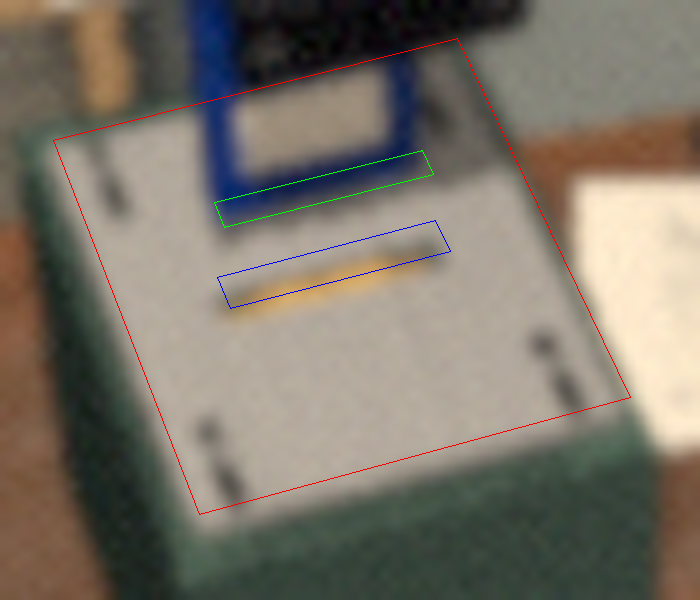

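In the scene view the case bottom sits behind the slot. Slot and plate appear about 1 px lower than predicted, so x is uncertain between 0.484 and 0.491. I'll go close above the plate and compare there.

```bash
python3 -m pendant '[[0,0.003,0.006,-0.009],[0,0.0025,0.008,0],[0,0,0.005,0],[0,0,0.0026,0],[0,0,0,0],[0,0,0,0]]'
python3 - <<'E'
from h import *
d=r.camera("scene");im=d["img"];s=r.read_state();x,y,z=s["ee_pos"];print(s["ee_pos"])
a=np.clip(im[150:200,190:250]*1.7,0,255).astype(np.uint8);a=cv2.resize(a,None,fx=11,fy=11,interpolation=2)
cv2.imwrite("pics/s5.png",a[:,:,::-1])
q=cuboid(x,y,.12,.01,.06,z-.068,z-.067)
print("case bottom pred",((proj(d,q[::2])-[190,150]+.5)*11-.5).round().tolist())
for xs in(.484,.488,.491): print(xs,"slot",((proj(d,cuboid(xs,-.1073,.12,.013,.064,.16,.16)[::2])-[190,150]+.5)*11-.5).round().tolist())
E
```

```text
time: 8.55
ee_pos: [0.4862, -0.1078, 0.2332]
eef_rot: [0.662, 0.749, -0.0, -0.0]
ft_force: [0.0, 0.5, -2.7]
width: 0.0096
grip_force: 25.0
[ 0.48633989 -0.10786728  0.23343796]
case bottom pred [[191.0, 298.0], [417.0, 239.0], [202.0, 325.0], [429.0, 265.0]]
0.484 slot [[184.0, 304.0], [424.0, 242.0], [198.0, 339.0], [440.0, 276.0]]
0.488 slot [[186.0, 315.0], [427.0, 252.0], [201.0, 350.0], [443.0, 286.0]]
0.491 slot [[188.0, 323.0], [429.0, 260.0], [203.0, 358.0], [445.0, 295.0]]
```

View pics/s5.png

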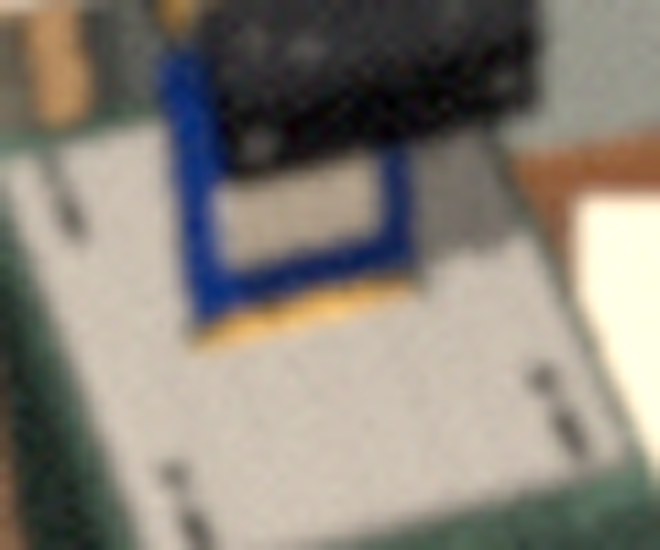

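The case bottom front edge lies on its prediction at (202,325)–(429,265). The yellow strip below it ends at the slot's near edge, (200,347)–(410,290). That puts the slot at x≈0.487, within 1 mm of the case, so I'll nudge and lower gently.

```bash
python3 -m pendant '[[-0.0004,0.0005,0.002,0],[0,0,0.002,0],[0,0,0.001,0],[0,0,0.001,0],[0,0,0,0]]'; python3 -m pendant '[[0,0,0.0005,0],[0,0,0.0005,0],[0,0,0,0]]'
```

```text
time: 9.02
ee_pos: [0.4868, -0.1082, 0.2272]
eef_rot: [0.662, 0.749, -0.0, -0.0]
ft_force: [-0.4, 0.1, -2.4]
width: 0.0102
grip_force: 25.0
time: 9.27
ee_pos: [0.4869, -0.1082, 0.2263]
eef_rot: [0.662, 0.749, -0.0, 0.0]
ft_force: [-0.9, 0.4, -2.1]
width: 0.01
grip_force: 25.0
```

```bash
python3 -m pendant '[[0,0,0.0005,0],[0,0,0.0005,0],[0,0,0,0]]'; python3 -m pendant '[[0,0,0.0005,0],[0,0,0.0005,0],[0,0,0,0]]'
```

```text
time: 9.52
ee_pos: [0.4868, -0.1082, 0.2253]
eef_rot: [0.662, 0.749, -0.0, 0.0]
ft_force: [0.3, -0.4, -1.9]
width: 0.0098
grip_force: 25.0
time: 9.77
ee_pos: [0.4868, -0.1082, 0.2243]
eef_rot: [0.662, 0.749, -0.0, 0.0]
ft_force: [0.7, -1.3, -1.8]
width: 0.0096
grip_force: 25.0
```

```bash
python3 -m pendant '[[0,0,0.001,0],[0,0,0.001,0],[0,0,0,0]]'; python3 -m pendant '[[0,0,0.001,0],[0,0,0.001,0],[0,0,0,0]]'
```

```text
time: 10.02
ee_pos: [0.4868, -0.1082, 0.2221]
eef_rot: [0.662, 0.749, -0.0, -0.0]
ft_force: [-0.1, -0.6, -1.7]
width: 0.0097
grip_force: 25.0
time: 10.27
ee_pos: [0.4867, -0.1082, 0.2201]
eef_rot: [0.662, 0.749, -0.0, -0.0]
ft_force: [-1.1, -0.0, -1.2]
width: 0.0098
grip_force: 25.0
```

It's in the slot. Now the flap.

```bash
python3 -m pendant '[[0,0,0.001,0],[0,0,0.001,0],[0,0,0.001,0],[0,0,0,0]]'; python3 -m pendant '[[0,0,0.001,0],[0,0,0.0015,0],[0,0,0.0015,0],[0,0,0,0]]'
```

```text
time: 10.6
ee_pos: [0.4868, -0.1082, 0.2171]
eef_rot: [0.662, 0.749, -0.0, -0.0]
ft_force: [0.3, -0.4, -1.8]
width: 0.0096
grip_force: 25.0
time: 10.93
ee_pos: [0.487, -0.1082, 0.2136]
eef_rot: [0.662, 0.749, 0.0, 0.0]
ft_force: [-1.2, -0.0, 4.5]
width: 0.0099
grip_force: 25.0
```

```bash
python3 -m pendant '[[0,0,0.0015,0],[0,0,0.0015,0],[0,0,0.0015,0],[0,0,0,0]]'
```

```text
time: 11.27
ee_pos: [0.4866, -0.1084, 0.2087]
eef_rot: [0.662, 0.749, -0.0, -0.0]
ft_force: [-2.2, -1.0, 2.7]
width: 0.01
grip_force: 25.0
```

The flap was felt at about 5 N and is opening. Continuing.

```bash
python3 -m pendant '[[0,0,0.002,0],[0,0,0.002,0],[0,0,0.002,0],[0,0,0.002,0],[0,0,0,0]]'; python3 -m pendant '[[0,0,0.002,0],[0,0,0.002,0],[0,0,0.002,0],[0,0,0.002,0],[0,0,0,0]]'
```

```text
time: 11.68
ee_pos: [0.4865, -0.1081, 0.2001]
eef_rot: [0.662, 0.749, -0.0, -0.0]
ft_force: [-2.4, -0.1, -1.7]
width: 0.01
grip_force: 25.0
time: 12.1
ee_pos: [0.4866, -0.1081, 0.1923]
eef_rot: [0.662, 0.749, -0.0, -0.0]
ft_force: [-1.8, -0.4, -2.5]
width: 0.0099
grip_force: 25.0
```

```bash
python3 -m pendant '[[0,0,0.002,0],[0,0,0.002,0],[0,0,0.002,0],[0,0,0.002,0],[0,0,0,0]]'; python3 -m pendant '[[0,0,0.002,0],[0,0,0.002,0],[0,0,0.002,0],[0,0,0.002,0],[0,0,0,0],[0,0,0,0],[0,0,0,0]]'
```

```text
time: 12.52
ee_pos: [0.4867, -0.1081, 0.1844]
eef_rot: [0.662, 0.749, -0.0, -0.0]
ft_force: [-0.9, -0.5, -1.8]
width: 0.0097
grip_force: 25.0
time: 13.1
ee_pos: [0.4868, -0.1082, 0.1768]
eef_rot: [0.662, 0.749, -0.0, -0.0]
ft_force: [-0.9, 0.7, -2.5]
width: 0.0101
grip_force: 25.0
```

```bash
python3 -m pendant '[[0,0,0.0015,0],[0,0,0.0005,0],[0,0,0,0],[0,0,0,0]]'; python3 -m pendant '[[0,0,0,0],[0,0,0,0],[0,0,0,0],[0,0,0,0],[0,0,0,0],[0,0,0,0]]' 0.5; python3 -m pendant '[[0,0,-0.01,0],[0,0,-0.02,0],[0,0,-0.03,0],[0,0,-0.03,0],[0,0,-0.03,0],[0,0,-0.01,0],[0,0,0,0],[0,0,0,0]]'
python3 - <<'E'
from h import *
d=r.camera("scene");im=d["img"]
a=np.clip(im[150:200,190:250]*1.7,0,255).astype(np.uint8);a=cv2.resize(a,None,fx=8,fy=8,interpolation=2)
cv2.imwrite("pics/s6.png",a[:,:,::-1])
E
```

```text
time: 13.43
ee_pos: [0.4868, -0.1082, 0.1748]
eef_rot: [0.662, 0.749, -0.0, 0.0]
ft_force: [-1.0, 0.5, -3.1]
width: 0.0093
grip_force: 25.0
time: 13.93
ee_pos: [0.487, -0.1082, 0.175]
eef_rot: [0.662, 0.749, 0.0, 0.0]
ft_force: [-0.3, 1.0, -0.2]
width: 0.04
grip_force: 0.0
time: 14.6
ee_pos: [0.487, -0.1082, 0.3052]
eef_rot: [0.662, 0.749, 0.0, 0.0]
ft_force: [-1.0, -0.5, -1.4]
width: 0.0435
grip_force: 0.0
```

View pics/s6.png

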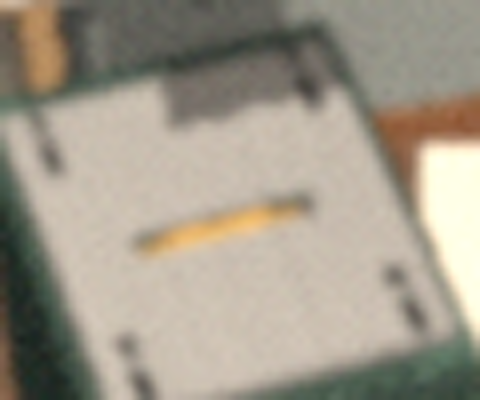

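The slot at crop (140–310, 200–250) shows the yellow flap closed evenly, and the case is gone inside. I'll hand in.

```bash
python3 -c "
from bench import r
print(r.close_job())"
```

```text
the job is handed in; nothing more can be done
None
```

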